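Set the saw bench length stop held by a left-hand clamp knob

TASK

The sliding length stop on the saw bench rail is clamped short of the end gauge. Its wing knob has a left-hand thread: loosen it by turning it clockwise (seen from above) about a fifth of a turn, slide the stop along its channel until its nose meets the gauge's sprung pin and press it home against the pin for a moment with light thumb pressure (5 to 10 N, never 20 N). Then, with the stop left resting against the pin, turn the knob back counter-clockwise until it is as tight as you found it, without overtightening, and let go; leave the loose things lying around where they are.

Things in the scene. Friction and masses are not known exactly. Their poses are not given: they have to be found in the camera images.
- rail: (All sizes here in mm.) Fixed aluminium rail, 440 long (its y) x 75 wide (its x), with a 53 wide channel along y whose floor is 15 above the table and whose side lips reach 22. A plywood ledge 62 wide, 12 high, lies along its +x side. Origin on the table under the clamp stud; z up; the rail runs from y = -195 to +245. The stop slides along +y towards the gauge.
- washer: Round steel pressure washer, 34 diameter, 5 thick, on the stud under the knob; it rises and sinks with the knob (1.9 mm per rad) and does not turn. Origin at the centre of its underside. It bears on the stop when the knob is below about 0.35 rad, and then the stop cannot slide.
- knob (a joint): Angle of the black wing knob on the fixed vertical stud, rad; grows as it is turned CLOCKWISE from above, which loosens it (left-hand thread). At the start 0 to 0.1 (tight); the stop is quite free above 0.9; mechanical end at 1.7. Below 0 the stop is clamped ever harder; below -0.3 is overtightened. Turning takes about 0.15 to 0.3 N m, and the knob stays where it is left.
- knob_grip (a point): Middle of the knob's wing, on the stud axis, about 52 above the table. The wing is a bar 46 long (this frame's x), 14 thick (y), 30 tall (z), from 17 below to 13 above this point; grip it across its thickness. Tips reaching 19 below this point clear the washer. The frame turns and rises with the knob; at joint 0 it is parallel to the rail's frame.
- stop: Loose sliding steel stop, 224 long, 50 wide, 6 thick foot, 0.35 to 0.7 kg, lying in the channel (1.5 mm play each side), with a slot around the stud. Origin on the underside of the foot; y along the rail towards the gauge. At y = -134 to -126 an upright tab, 50 wide, 45 high above the foot's underside; at y = +78 to +90 a nose, 16 high, 40 wide. When free it slides with about 1 to 4 N.
- stop_tab (a point): Middle of the stop tab's outer (-y) face, 25 above the stop's underside: push here towards +y, behind it the channel runs on, empty, for 45 to 61 and then ends at the open bench.
- stop_nose (a point): Middle of the stop's nose front (+y) face, 8 above its underside.
- gauge: Fixed end gauge in the channel: dark steel block 90 long, 48 wide, 28 high under a steel strap with a bolt head. Origin at the bottom middle of its end face towards the stop; y points along the rail, into the block. It carries the sleeve and sprung pin.
- gauge_axis (a point): Middle of the hole in the gauge block's end face, 9 above the channel floor. Out of it comes a steel sleeve (14 diameter) ending in a brass pin (10 diameter). The sleeve is set differently each time: the pin's tip is 22 to 46 in front of this point (towards -y), see or feel it. Only the pin gives: damped spring, 3.5 N per mm, no preload, bottoming at 5.5. Gap from nose to tip at the start 14 to 62.
- bushing: Bystander: steel bushing, 26 diameter, 22 high, standing on the rail's plywood ledge. Origin under its centre.
- offcut: Bystander: wood offcut 35 x 55 x 18 on the plywood ledge. Origin under its centre.
- wrench: Bystander: wrench lying on the bench.
- tin: Bystander: blue tin, 100 diameter, 140 high. Origin under its centre.
- angle: Bystander: dark steel flat 140 x 50 x 6. Origin under its centre.
- jar: Bystander: glass jar, 64 diameter, 90 high. Origin under its centre.
- clearbox: Bystander: lidded plastic box 126 x 166 x 59. Origin under its centre.
Mind the look-alikes: they are no part of the job. What is shaped like the stop but turquoise is not meant.

How it is judged:
On the way, in this order (a step that is already met when the one before it is completed fails the run):
1. the knob is loosened clockwise past 0.9 rad, the stop not yet on the pin (value of joint knob above 0.9 rad and contact force between stop and gauge below 0.1 N), for 0.1 s.
2. with the knob loose (above 0.7 rad), the stop is pressed against the gauge's pin with more than 4 N (contact force between stop and gauge above 4 N and value of joint knob above 0.7 rad), for 0.2 s.
At the end, for the whole second after the job is handed in: The stop still rests against the gauge's pin (more than 0.3 N), lies flat and still in its channel and is clamped: the knob is back below 0.25 rad and the washer bears on the stop with more than 5 N (value of joint knob below 0.25 rad and contact force between stop and gauge above 0.3 N and contact force between washer and stop above 5 N and linear speed of stop below 0.01 m/s and angle between stop's own z axis and vertical below 0.05 rad); the robot touches nothing.
It fails at once if the stop is pushed against the gauge with over 20 N (contact force between stop and gauge above 20 N).
It fails at once if the knob is overtightened (below -0.3 rad) (value of joint knob below -0.3 rad).
It fails at once if a bystander (bushing, offcut, wrench, tin, angle, jar or clearbox) is moved more than 25 mm (distance of any of bushing, offcut, wrench, tin, angle, jar, clearbox from where it was at the start of the episode above 0.025 m).
It also fails if it takes over 72 s, if anything falls off the work surface, if the arm or the gripper's body presses on something with over 40 N, if the wrist force passes 120 N, or if a joint passes its speed limit or range.

ROBOT

A 6-joint arm with a two-finger parallel gripper is mounted at the origin on the work surface. World frame = base frame: x ahead of the robot, y to its left, z up, the work surface at z = 0. Lengths are in m, angles in rad, forces in N, time in s.
With the tool pointing down it reaches from about 0.425 to 0.95 m from the base axis. Payload 3.5 kg.
Tool frame: the origin (TCP) lies on the centre line of the jaws, within the pads' length; the fingertips stand tip_extent ahead of it and the grasp point (between the pads) lies 2 mm behind it (tip_extent is the distance from the TCP to the fingertips, in m); z points along the fingers, y is the direction in which the jaws open and shut (so a half turn about z gives the same grasp; the last joint's range is limited). The gripper opens to 85 mm and grips with 20 to 120 N. Pads are 22 mm wide; open, the fingers measure 114 mm over their backs; the gripper's body (76 mm by 85 mm) begins 54 mm behind the grasp point. The pads swing forward as they close: fully open they stand 13 mm farther back than shut.
Start: joints at [-1.258, 0.286, 1.577, -0, 1.279, -0.15], TCP at [0.301, -0.604, 0.248] pointing down, gripper open.
Joint ranges: [-2.77, 2.77], [-0.9, 2.22], [0.21, 2.48], [-1.53, 4.67], [0.24, 2.81], [-2.84, 2.84]. Speed limits (rad/s): [2.79, 2.79, 3.14, 3.14, 3.14, 3.14].

INTERFACE

Orientations are given as a unit quaternion [x, y, z, w].
In Python, from plant import * gives the robot as it stands.
- The arm moves only by the shell command python3 -m crank 'ROWS' [FORCE]. ROWS is JSON, a list of rows, each a list of 7 numbers: the gripper's target within -1 to 1 (shut at 1, half-way at 0, fully open at -1), then the shift along the tool's x, y, z in cm, then the turn, a rotation vector about the tool's x, y, z in degrees. In form: [[fingers, tx, ty, tz, wx, wy, wz], ...]. A call has 1 to 5 rows; each row shifts and turns the commanded pose from where the row before left it, along the tool's axes as they then stand; what a row does not reach is not made up. A row lasts 1/10 s, in which the tool goes at most 50 mm and 8.59 degrees, less where a joint would pass 70% of its speed; a pose out of reach is approached as far as the arm can. A call is refused whole if a number of a shift passes 5 or a number of a turn 8.59, either way. A call with a gripper value outside its range is refused whole. The fingers move at their own pace and stop on an object; FORCE is the grip in N (left out, the last holds). Time passes only in rows, so rows that do not move let the fingers close. It gives the time, the measured TCP pose, the force and the opening at its end, in the units of the state.
- get_state(): the state, without advancing time (a new reading comes with each control period).
- read_camera(name): name is "side" or "top"; returns a dict with "color" (384x512x3 uint8, red, green, blue), "vfov" (degrees; the focal length in pixels is half the picture's height over the tangent of half this angle, whatever the lens; pixels are square), "cx", "cy" (the principal point, pixels), "distortion" ([k1, k2, p1, p2, k3] as OpenCV has them; the pictures are not rectified), "cam_to_world" (4x4, takes a point from camera to world coordinates). Camera axes: x right, y up, looking along -z (the intrinsics and any distortion apply to the point x, -y, -z); pixel columns grow to the right and rows downward; lengths in m; the calibration is good to about 2 mm. A picture is of the moment at which its call begins. There is no depth.
- sign_off(): hands the job in, once; it reports no verdict.
Trained networks look in the newest picture that a camera, given by its name, has taken for a name from the list of things; names that differ only in an ending like _2 or _b are one class to them, and where a whole thing is asked for, a point or a joint stands for the part that bears it (a point fixed in the world has none). Each returns a list of dicts, best first, with "p" (0 to 1); they miss things now and then, are a little off and sometimes report something else, mostly with a low value. They report only what shows in the picture. A call takes as long as a camera call. They do not tell look-alikes from the thing itself.
- trace(thing, camera): "pixels" (384x512 bool, what is visible of it) and "location" ([column, row] in pixels, amid what is visible of it).
- place_of(thing, camera): "location" ([column, row] in pixels: a listed point, or the origin of a listed thing).
The state is a dict: "time": time; "qpos": joint angles; "dq": joint speeds; "joint_efforts": joint torques, N m; "eef_pos": TCP position; "tcp_rot": TCP orientation; "contact_force": force on the tool from outside, world axes, zero at the start; "wrist_torque": the same for the moment, N m; "opening": opening from 0.0 (shut) to 1.0 (fully open).
Only numpy, scipy, OpenCV 4.12 (cv2) and the standard library are available. Lean on these libraries where they do the work, as an engineer would, in place of code of your own. Each camera call takes 0.05 s, during which the arm holds its last target.

## Working session

There is one attempt and no reset: what is moved stays moved. The work goes in short steps, Python scripts to look and compute and a shell command to move; the robot and the scene stay as the last step left them, time stands still between calls to the robot, and variables do not carry over. Pictures are saved under pics/ and viewed, and the job is handed in when it is done.

```bash
ls; mkdir -p pics
cat > h.py <<'E'
from plant import *
import numpy as np, cv2
def K(c):
    f=192/np.tan(np.radians(c["vfov"])/2)
    return np.array([[f,0,c["cx"]],[0,f,c["cy"]],[0,0,1]]),np.array(c["distortion"],float)
def ray(c,px):
    k,d=K(c); u=cv2.undistortPoints(np.array([[px]],float),k,d)[0,0]
    M=np.array(c["cam_to_world"]); return M[:3,3],M[:3,:3]@np.array([u[0],-u[1],-1.])
def at_z(c,px,z):
    o,r=ray(c,px); return o+r*(z-o[2])/r[2]
def proj(c,p):
    M=np.linalg.inv(np.array(c["cam_to_world"])); q=M[:3,:3]@np.array(p)+M[:3,3]
    k,d=K(c); return cv2.projectPoints(np.array([[q[0],-q[1],-q[2]]]),np.zeros(3),np.zeros(3),k,d)[0][0,0]
def tri(c1,p1,c2,p2):
    o1,r1=ray(c1,p1);o2,r2=ray(c2,p2);r1=r1/np.linalg.norm(r1);r2=r2/np.linalg.norm(r2)
    t=np.linalg.lstsq(np.stack([r1,-r2],1),o2-o1,rcond=None)[0]
    a=o1+t[0]*r1;b=o2+t[1]*r2
    return (a+b)/2,np.linalg.norm(a-b)
def save(c,n,crop=None,s=1):
    im=c["color"][:,:,::-1]
    if crop: im=im[crop[1]:crop[3],crop[0]:crop[2]]
    cv2.imwrite("pics/"+n,cv2.resize(im,None,fx=s,fy=s,interpolation=cv2.INTER_CUBIC))
E
python3 - <<'E'
from h import *
print(get_state())
import pickle
C={}
for n in("side","top"):
    c=C[n]=read_camera(n); save(c,n+"0.png",s=1.5)
    print(n,c["vfov"],c["cx"],c["cy"],c["distortion"],np.round(c["cam_to_world"],3).tolist())
    for t in ["knob_grip","stop_tab","stop_nose","gauge_axis","rail","washer","stop","gauge","bushing","offcut","tin","jar","clearbox","angle","wrench"]:
        print(t,[(round(r["p"],2),np.round(r["location"],1).tolist()) for r in place_of(t,n)[:3]])
pickle.dump(C,open("c0.pkl","wb"))
E
```

```text
pics
{'time': 0.0, 'qpos': array([-1.25800423e+00,  2.87212891e-01,  1.57817353e+00, -3.86668939e-05,
        1.27859479e+00, -1.50000525e-01]), 'dq': array([-8.86514806e-04,  2.33042648e-03,  1.89609358e-03,  9.84795946e-04,
        1.91887126e-04,  2.86065568e-05]), 'joint_efforts': array([ 2.93834628e-04, -4.05973470e+01, -2.92629075e+01, -1.34811889e-04,
        5.75777725e-03,  5.42423237e-06]), 'eef_pos': array([ 0.30117962, -0.60339452,  0.24691752]), 'tcp_rot': array([ 9.73345142e-01,  2.29342121e-01, -1.15548088e-04, -1.18882158e-03]), 'contact_force': array([-0.85412474,  0.29393138, -0.14327277]), 'wrist_torque': array([-0.01711608,  0.05409163,  0.03465919]), 'opening': 0.9960950578143509}
side 53.39944574892779 256.6041082327369 189.65988299374433 [0.01017406 0.         0.         0.         0.        ] [[-0.791, 0.379, -0.481, -0.04], [-0.612, -0.512, 0.603, 0.638], [-0.018, 0.771, 0.637, 0.792], [0.0, 0.0, 0.0, 1.0]]
knob_grip [(0.7, [225.0, 190.3])]
stop_tab [(0.87, [244.5, 164.3]), (0.7, [224.7, 338.4]), (0.63, [270.0, 280.8])]
stop_nose [(0.86, [215.2, 212.0]), (0.6
[... 535 characters left out ...]
.          0.          0.        ] [[0.026, 0.999, -0.038, 0.435], [-1.0, 0.026, -0.0, -0.065], [0.001, 0.038, 0.999, 1.457], [0.0, 0.0, 0.0, 1.0]]
knob_grip [(0.38, [240.6, 157.5])]
stop_tab [(0.97, [185.4, 250.1]), (0.6, [288.6, 150.1])]
stop_nose [(0.8, [247.2, 216.9]), (0.7, [222.3, 163.9])]
gauge_axis [(0.92, [199.1, 173.2])]
rail [(0.94, [242.2, 163.3])]
washer [(0.47, [243.9, 160.0])]
stop [(0.91, [248.3, 161.5]), (0.85, [223.7, 233.2])]
gauge [(0.76, [198.9, 176.9])]
bushing [(0.41, [265.5, 133.0])]
offcut [(0.53, [202.4, 148.4])]
tin [(0.75, [114.6, 148.7])]
jar []
clearbox [(0.8, [413.3, 211.1]), (0.24, [200.3, 147.6])]
angle [(0.81, [332.2, 244.3])]
wrench [(0.57, [141.4, 244.4])]
```

View pics/side0.png

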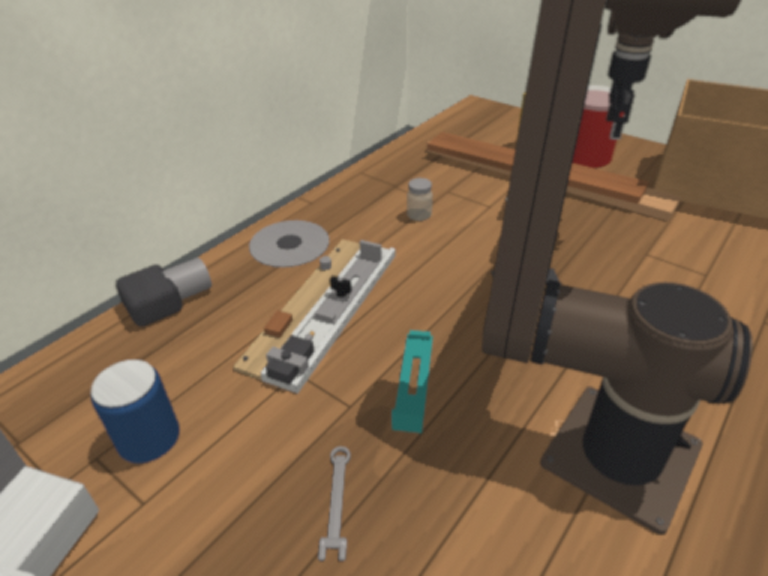

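View pics/top0.png

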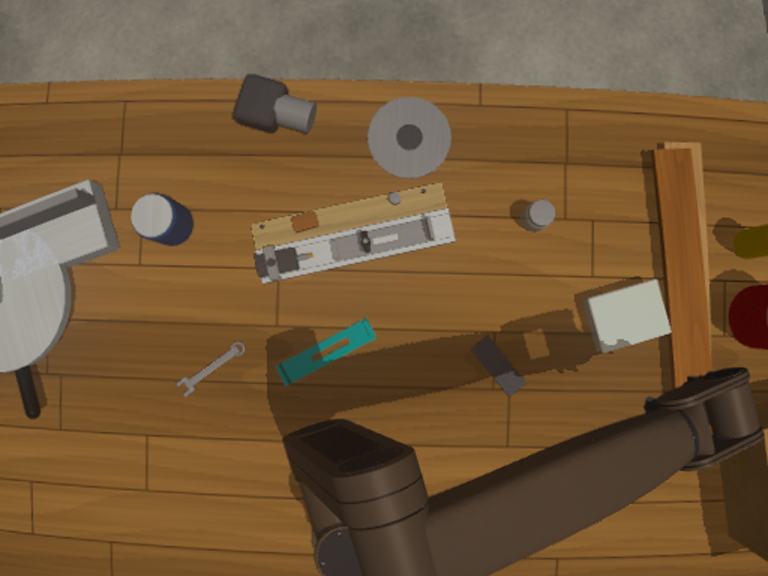

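Run:
```python
from h import *
import pickle
C=pickle.load(open("c0.pkl","rb"))
s,t=C["side"],C["top"]
save(s,"s1.png",(160,130,300,260),5); save(t,"t1.png",(150,110,310,210),5)
for n,a,b in [("knob_grip",[225,190.3],[240.6,157.5]),("tab",[244.5,164.3],[288.6,150.1]),("nose",[215.2,212],[222.3,163.9]),("gax",[201.9,225.7],[199.1,173.2]),("gauge",[201.4,229],[198.9,176.9]),("rail",[230.7,203],[242.2,163.3])]:
    p,e=tri(s,a,t,b); print(n,p.round(4),round(e,4))
```

```text
knob_grip [ 0.5993 -0.0024  0.0504] 0.0089
tab [ 0.635  -0.1533  0.0447] 0.0074
nose [0.5823 0.061  0.0166] 0.0041
gax [0.5518 0.1381 0.0385] 0.007
gauge [0.5435 0.1424 0.0337] 0.0167
rail [ 0.5848 -0.0066  0.0033] 0.0105
```

Both pictures show the rail at about (240,160) in top and (225,195) in side. There are two stop-like things: the grey steel one in the rail channel (top 245,160) and a turquoise one on the bench (top 217,235). The steel one is meant, since it sits in the channel under the black knob. I'll confirm it in the crops.

View pics/s1.png

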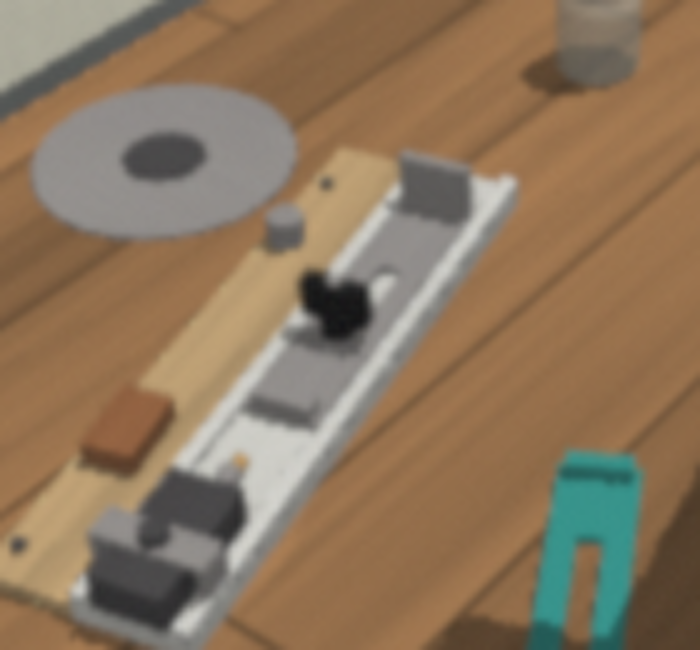

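View pics/t1.png

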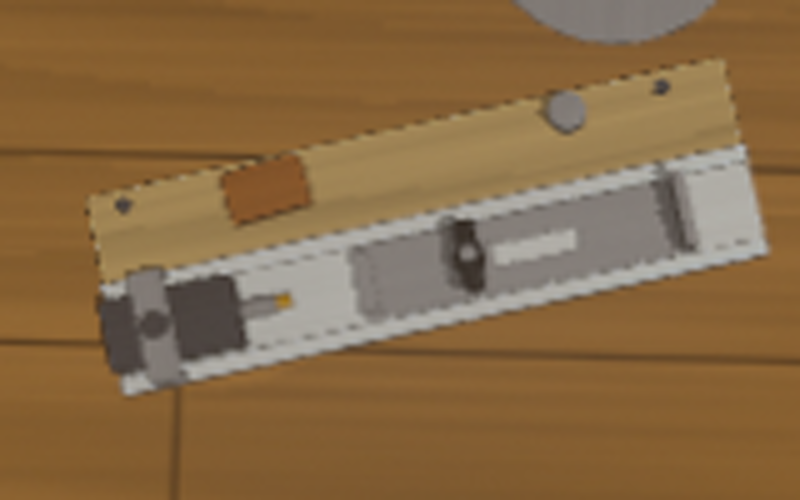

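Confirmed: the steel stop lies in the channel (nose edge at crop x≈355, tab at ≈680). The wing knob is at crop (467,255), and the brass pin tip is at ≈(290,300). Next I fit the rail pose.

```bash
cat > fit.py <<'E'
from h import *
import pickle
from scipy.optimize import least_squares
C=pickle.load(open("c0.pkl","rb"))
s,t=C["side"],C["top"]
T=lambda x,y:np.array([150+x/5,110+y/5])-.4
S=lambda x,y:np.array([160+x/5,130+y/5])-.4
obs=[(t,T(767,255),(-.0375,-.195,.022)),(t,T(743,148),(.0375,-.195,.022)),(t,T(125,396),(-.0375,.245,.022)),(t,T(725,60),(.0995,-.195,.012)),(t,T(90,197),(.0995,.245,.012)),
(s,S(515,180),(-.0375,-.195,.022)),(s,S(345,150),(.0995,-.195,.012)),(s,S(195,645),(-.0375,.245,.022))]
def P(v,p):
    c,n=np.cos(v[2]),np.sin(v[2]); return np.array([v[0]+c*p[0]-n*p[1],v[1]+n*p[0]+c*p[1],p[2]])
def res(v): return np.concatenate([proj(c,P(v,p))-q for c,q,p in obs])
r=least_squares(res,[.6,0,.2],loss="soft_l1"); v=r.x
if __name__=="__main__":
    print(v, res(v).reshape(-1,2).round(1).tolist()); np.save("rail.npy",v)
    def rl(w): 
        c,n=np.cos(v[2]),np.sin(v[2]); d=w[:2]-v[:2]; return np.round([1e3*(c*d[0]+n*d[1]),1e3*(-n*d[0]+c*d[1])],1)
    for n,c,q,z in [("hub top",t,T(467,253),.06),("nose top edge",t,T(352,285),.031),("pintip",t,T(291,300),.026),("gauge face",t,T(243,310),.043),("tab top outer",t,T(692,210),.06),("tab t inner",t,T(665,215),.06),
      ("nose side",s,S(285,420),.015),("nose sidetop",s,S(285,408),.031),("pintip s",s,S(242,460),.026),("tab s mid top",s,S(435,160),.06),("bush",t,T(566,110),.034),("bushs",s,S(284,213),.034)]:
        print(n,rl(at_z(c,q,z)))
    for n,p in [("knob",(0,0,.052)),("tab",(0,-.13,.04)),("gauge",(0,.155,.024))]: print(n,P(v,p).round(4), proj(t,P(v,p)),proj(s,P(v,p)))
E
python3 fit.py
```

```text
[ 0.59043088 -0.00937194  0.24278522] [[0.6, 0.2], [0.4, -0.3], [-0.3, 0.4], [-0.3, -0.0], [-1.0, 0.7], [0.9, 0.1], [-0.5, -0.3], [-0.7, -1.5]]
hub top [2.9 0.7]
nose top edge [ 2.  79.6]
pintip [  1.6 121.6]
gauge face [1.000e-01 1.521e+02]
tab top outer [  -1.  -147.4]
tab t inner [  -0.4 -129.6]
nose side [ 0.8 72.8]
nose sidetop [-3.7 78.2]
pintip s [  1.1 122. ]
tab s mid top [   2.7 -146.7]
bush [ 84.8 -83.1]
bushs [ 86.  -86.6]
knob [ 0.5904 -0.0094  0.052 ] [243.47841012 161.30525063] [227.19166923 189.73549065]
tab [ 0.6217 -0.1356  0.04  ] [282.3571164  153.25499865] [245.40983763 169.43266799]
gauge [0.5532 0.1411 0.024 ] [198.15460096 172.3163356 ] [202.6260497  229.81859766]
```

```bash
python3 - <<'E'
import plant
print([k for k in dir(plant) if not k.startswith('__')])
for k in dir(plant):
    v=getattr(plant,k)
    if isinstance(v,(int,float,list,tuple)) and not k.startswith('__'): print(k,v)
E
cat > go.py <<'E'
# usage: python3 go.py railx raily z yawdeg : remaining shift in tool axes (cm), turn (deg)
import sys
from h import *
from scipy.spatial.transform import Rotation as R
v=np.load("rail.npy"); st=get_state()
a=[float(k) for k in sys.argv[1:]]
c,n=np.cos(v[2]),np.sin(v[2])
w=np.array([v[0]+(c*a[0]-n*a[1])/1e3,v[1]+(n*a[0]+c*a[1])/1e3,a[2]/1e3])
r=R.from_quat(st["tcp_rot"]); m=r.as_matrix()
d=m.T@(w-st["eef_pos"])*100
# target: tool x at world yaw = rail yaw - a[3]
y=v[2]-np.radians(a[3])
t=R.from_matrix(np.array([[np.cos(y),np.sin(y),0],[np.sin(y),-np.cos(y),0],[0,0,-1]]).T)
rv=np.degrees((r.inv()*t).as_rotvec())
print("world tgt",w.round(4),"shift cm",d.round(3),"turn deg",rv.round(2))
e=st["eef_pos"][:2]-v[:2]
print("now t",round(st["time"],2),"rail xy mm",(1e3*np.array([c*e[0]+n*e[1],-n*e[0]+c*e[1]])).round(1),"z",(1e3*st["eef_pos"][2]).round(1),"F rail",np.round([c*st["contact_force"][0]+n*st["contact_force"][1],-n*st["contact_force"][0]+c*st["contact_force"][1],st["contact_force"][2]],2),"Tz",st["wrist_torque"].round(3),"open",round(st["opening"],3),"q",st["qpos"].round(2))
E
python3 go.py 0 0 150 2.8
```

```text
['Unreachable', 'get_state', 'place_of', 'read_camera', 'sign_off', 'tip_extent', 'trace']
tip_extent 0.017
world tgt [ 0.5904 -0.0094  0.15  ] shift cm [ 52.41  -40.3     9.832] turn deg [-0.    0.   15.41]
now t 1.6 rail xy mm [-423.5 -507.7] z 248.3 F rail [ 0.29  0.29 -0.83] Tz [-0.003  0.007  0.04 ] open 0.998 q [-1.26  0.29  1.58 -0.    1.28 -0.15]
```

```bash
python3 -m crank '[[-1,3.8,-2.9,0,0,0,0],[-1,3.8,-2.9,0,0,0,0],[-1,3.8,-2.9,0,0,0,0],[-1,3.8,-2.9,0,0,0,0],[-1,3.8,-2.9,0,0,0,0]]' 40; python3 go.py 0 0 150 2.8
```

```text
time: 2.1
eef_pos: [0.4072, -0.3877, 0.2485]
tcp_rot: [0.973, 0.229, 0.0, 0.0]
contact_force: [0.6, -0.4, 0.1]
opening: 1.0
world tgt [ 0.5904 -0.0094  0.15  ] shift cm [ 33.273 -25.691   9.846] turn deg [ 0.03 -0.02 15.38]
now t 2.1 rail xy mm [-268.8 -323.2] z 248.5 F rail [ 0.44 -0.57  0.12] Tz [-0.01  -0.009  0.043] open 1.0 q [-0.94  0.04  1.86  0.    1.25  0.17]
```

```bash
python3 -m crank '[[-1,3.8,-2.9,0,0,0,0],[-1,3.8,-2.9,0,0,0,0],[-1,3.8,-2.9,0,0,0,0],[-1,3.8,-2.9,0,0,0,0],[-1,3.8,-2.9,0,0,0,0]]' 40; python3 go.py 0 0 150 2.8
```

```text
time: 2.6
eef_pos: [0.5125, -0.173, 0.2487]
tcp_rot: [0.973, 0.229, 0.0, 0.0]
contact_force: [-0.4, -1.0, -1.2]
opening: 1.002
world tgt [ 0.5904 -0.0094  0.15  ] shift cm [ 14.269 -11.175   9.871] turn deg [ 0.04 -0.04 15.4 ]
now t 2.6 rail xy mm [-115.  -140.1] z 248.7 F rail [-0.62 -0.83 -1.18] Tz [ 0.01  -0.003 -0.054] open 1.002 q [-0.51 -0.01  1.91 -0.    1.24  0.59]
```

```bash
python3 -m crank '[[-1,3.6,-2.8,1,0,0,0],[-1,3.6,-2.8,2,0,0,0],[-1,3.6,-2.8,2,0,0,0],[-1,3.4,-2.7,2,0,0,0],[-1,0,0,2.5,0,0,7.7]]' 40; python3 go.py 0 0 150 2.8
```

```text
time: 3.1
eef_pos: [0.5915, -0.0078, 0.1538]
tcp_rot: [0.986, 0.165, 0.002, -0.0]
contact_force: [0.2, -0.4, 0.1]
opening: 0.999
world tgt [ 0.5904 -0.0094  0.15  ] shift cm [-0.152  0.118  0.375] turn deg [ 0.01 -0.2   7.83]
now t 3.1 rail xy mm [1.4 1.3] z 153.8 F rail [ 0.13 -0.42  0.05] Tz [0.006 0.081 0.047] open 0.999 q [-0.19  0.2   1.86  0.    1.08  1.05]
```

```bash
python3 -m crank '[[-1,0,0,0,0,0,7.7],[-1,0,0,0,0,0,0]]' 40; python3 go.py 0 0 150 2.8
```

```text
time: 3.3
eef_pos: [0.589, -0.0114, 0.1521]
tcp_rot: [0.995, 0.097, -0.001, -0.0]
contact_force: [0.4, -0.5, -0.1]
opening: 1.001
world tgt [ 0.5904 -0.0094  0.15  ] shift cm [ 0.185 -0.172  0.214] turn deg [-0.04  0.12  0.07]
now t 3.3 rail xy mm [-1.9 -1.6] z 152.1 F rail [ 0.32 -0.55 -0.13] Tz [-0.05   0.001  0.063] open 1.001 q [-0.19  0.2   1.87 -0.    1.08  1.18]
```

```bash
python3 -m crank '[[-1,0.2,-0.15,3,0,0,0],[-1,0,0,3,0,0,0],[-1,0,0,2,0,0,0],[-1,0,0,1,0,0,0],[-1,0,0,0,0,0,0]]' 40; python3 go.py 1 0 54 2.8
python3 - <<'E'
from h import *
c=read_camera("side"); save(c,"s2.png",(160,110,300,250),5)
c=read_camera("top"); save(c,"t2.png",(150,90,310,210),5)
E
```

```text
time: 3.8
eef_pos: [0.5906, -0.0105, 0.0625]
tcp_rot: [0.995, 0.097, -0.001, -0.0]
contact_force: [-0.6, 0.4, -0.5]
opening: 0.999
world tgt [ 0.5914 -0.0091  0.054 ] shift cm [ 0.11  -0.114  0.852] turn deg [-0.04  0.1   0.07]
now t 3.8 rail xy mm [-0.1 -1.1] z 62.5 F rail [-0.52  0.5  -0.54] Tz [-0.014  0.003  0.03 ] open 0.999 q [-0.19  0.32  1.9   0.    0.92  1.19]
```

View pics/s2.png

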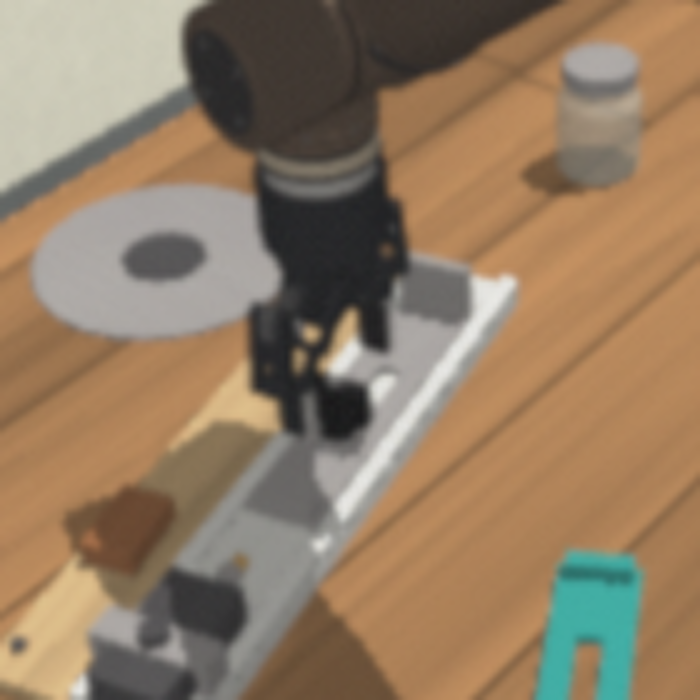

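View pics/t2.png

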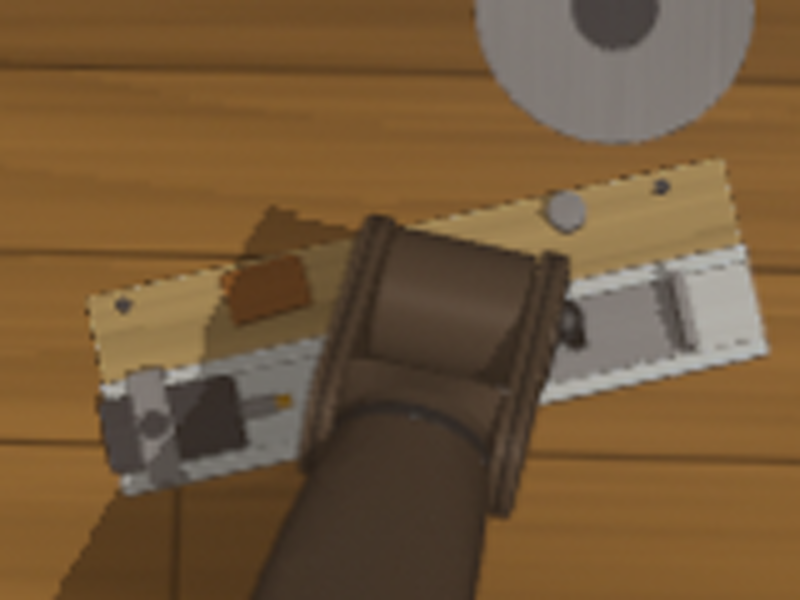

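The jaws straddle the wing (side crop: fingertips at about (305,430) and (375,345), wing between them). I'll lower and close.

```bash
python3 -m crank '[[-1,0.1,-0.12,0.85,0,0,0],[-1,0,0,0,0,0,0],[0.2,0,0,0,0,0,0],[0.5,0,0,0,0,0,0],[0.6,0,0,0,0,0,0]]' 40; python3 go.py 1 0 54 2.8; python3 -m crank '[[1,0,0,0,0,0,0],[1,0,0,0,0,0,0],[1,0,0,0,0,0,0],[1,0,0,0,0,0,0],[1,0,0,0,0,0,0]]' 40; python3 go.py 1 0 54 2.8
```

```text
time: 4.4
eef_pos: [0.5921, -0.0089, 0.0551]
tcp_rot: [0.995, 0.097, 0.0, 0.0]
contact_force: [-0.2, -0.7, -0.3]
opening: 0.513
world tgt [ 0.5914 -0.0091  0.054 ] shift cm [-0.069  0.013  0.114] turn deg [ 0.01 -0.03  0.01]
now t 4.4 rail xy mm [1.7 0.1] z 55.1 F rail [-0.34 -0.69 -0.3 ] Tz [ 0.006  0.02  -0.013] open 0.513 q [-0.19  0.34  1.9  -0.    0.9   1.19]
time: 4.9
eef_pos: [0.5921, -0.0093, 0.0552]
tcp_rot: [0.995, 0.097, 0.0, 0.0]
contact_force: [-1.1, -2.4, 2.8]
opening: 0.203
world tgt [ 0.5914 -0.0091  0.054 ] shift cm [-0.063 -0.03   0.125] turn deg [ 0.05 -0.01  0.02]
now t 4.9 rail xy mm [ 1.6 -0.3] z 55.2 F rail [-1.63 -2.07  2.82] Tz [-0.495  0.214 -0.03 ] open 0.203 q [-0.19  0.34  1.9  -0.    0.9   1.19]
```

```bash
python3 -m crank '[[1,0,0,0,0,0,0],[1,0,0,-0.02,0,0,5],[1,0,0,-0.02,0,0,6],[1,0,0,-0.02,0,0,7],[1,0,0,-0.02,0,0,7]]' 80; python3 go.py 1 0 56 65
```

```text
time: 5.4
eef_pos: [0.5922, -0.009, 0.0564]
tcp_rot: [0.992, -0.123, 0.0, 0.0]
contact_force: [-1.2, -0.7, 4.7]
opening: 0.144
world tgt [ 0.5914 -0.0091  0.056 ] shift cm [-0.08   0.03   0.036] turn deg [-0.   -0.05 36.97]
now t 5.4 rail xy mm [ 1.8 -0.1] z 56.4 F rail [-1.32 -0.35  4.75] Tz [-0.267  0.214  0.139] open 0.144 q [-0.19  0.34  1.9  -0.    0.9   1.63]
```

```bash
python3 -m crank '[[1,0,0,-0.02,0,0,8],[1,0,0,-0.02,0,0,8],[1,0,0,-0.02,0,0,8],[1,0,0,-0.02,0,0,8],[1,0,0,-0.02,0,0,5]]' 80; python3 -m crank '[[1,0,0,0,0,0,0],[1,0,0,0,0,0,0]]'; python3 go.py 1 0 56 65
```

```text
time: 5.9
eef_pos: [0.5925, -0.0087, 0.0576]
tcp_rot: [0.902, -0.431, 0.001, -0.0]
contact_force: [-0.5, -0.3, 5.0]
opening: 0.149
time: 6.1
eef_pos: [0.5925, -0.0087, 0.0576]
tcp_rot: [0.903, -0.429, 0.0, -0.001]
contact_force: [-1.2, -1.1, 5.3]
opening: 0.15
world tgt [ 0.5914 -0.0091  0.056 ] shift cm [-0.034  0.113  0.158] turn deg [-0.08 -0.02  0.23]
now t 6.1 rail xy mm [2.2 0.2] z 57.6 F rail [-1.48 -0.79  5.29] Tz [-0.128  0.226 -0.133] open 0.15 q [-0.19  0.33  1.9   0.    0.91  2.27]
```

Run:
```python
from h import *
c=read_camera("side"); save(c,"s3.png",(160,110,300,250),5)
```

```text
(no output)
```

View pics/s3.png

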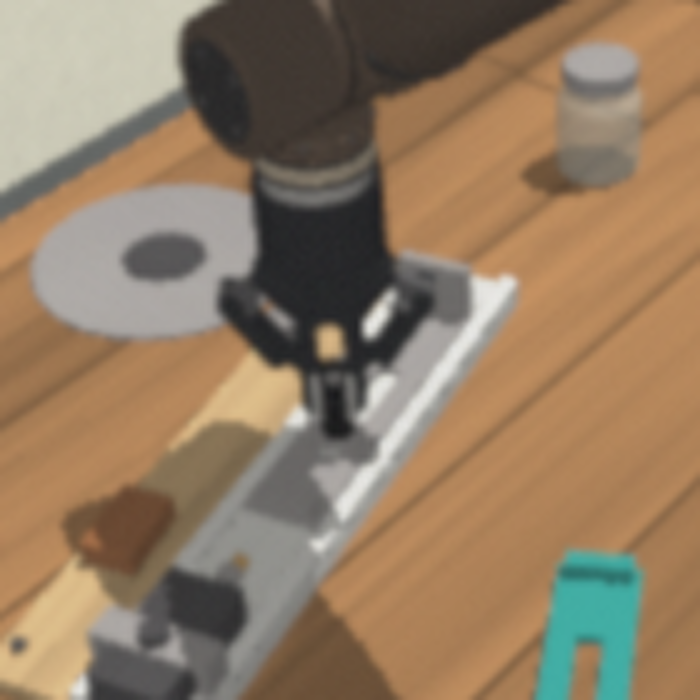

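The jaws have turned with the wing by 62°, so the knob is at about 1.1 rad. I'll let go, lift and go behind the tab.

```bash
python3 -m crank '[[0.3,0,0,0,0,0,0],[0.3,0,0,0,0,0,0],[0.3,0,0,0,0,0,0],[0.3,0,0,-1,0,0,0],[0.3,0,0,-3,0,0,0]]' 80; python3 -m crank '[[0.3,0,0,-4,0,0,0],[0.3,0,0,0,0,0,0]]'; python3 go.py 1 -172 130 90
```

```text
time: 6.65
eef_pos: [0.5889, -0.0082, 0.0934]
tcp_rot: [0.903, -0.429, -0.004, 0.001]
contact_force: [0.1, 0.4, 0.4]
opening: 0.349
time: 6.85
eef_pos: [0.5958, -0.0094, 0.1436]
tcp_rot: [0.903, -0.429, 0.006, -0.002]
contact_force: [-0.2, 0.4, 0.1]
opening: 0.353
world tgt [ 0.6328 -0.1761  0.13  ] shift cm [15.248  7.668  1.44 ] turn deg [-0.57 -0.41 25.23]
now t 6.85 rail xy mm [ 5.2 -1.3] z 143.6 F rail [-0.05  0.45  0.1 ] Tz [ 0.048 -0.044 -0.009] open 0.353 q [-0.19  0.22  1.86  0.    1.05  2.27]
```

Run:
```python
from h import *
c=read_camera("side"); save(c,"s4.png",(160,110,300,250),5)
c=read_camera("top"); save(c,"t4.png",(150,90,310,210),5)
```

```text
(no output)
```

View pics/s4.png

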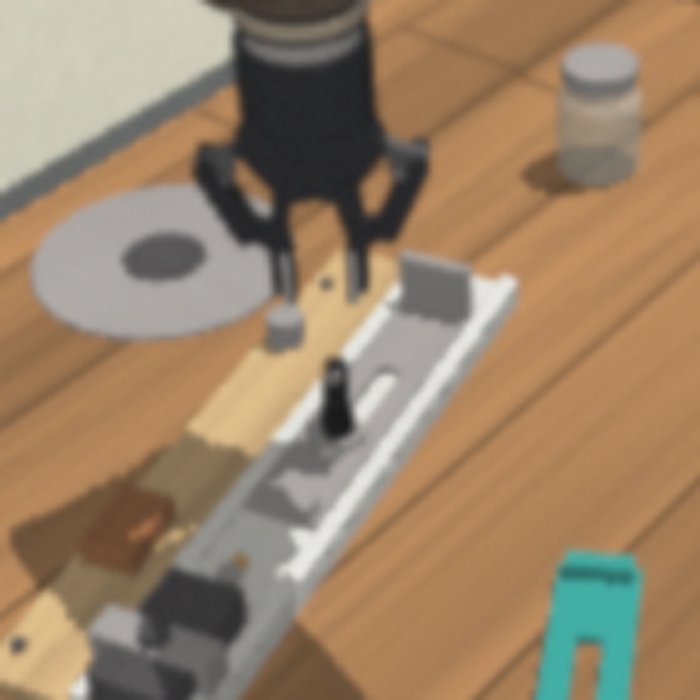

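The knob is free of the jaws with its wing turned (crop 337,400), and the stop has not moved. Next, go behind the tab.

```bash
python3 -m crank '[[1,4,2,0,0,0,0],[1,4,2,0,0,0,0],[1,4,2,0,0,0,0],[1,3.2,1.6,0,0,0,0],[1,0,0,0,0,0,8.4]]' 40; python3 -m crank '[[1,0,0,0,0,0,8.4],[1,0,0,0,0,0,8.4],[1,0,0,0,0,0,0],[1,0,0,0,0,0,0]]'; python3 go.py 1 -172 39 90
```

```text
time: 7.45
eef_pos: [0.6284, -0.179, 0.1349]
tcp_rot: [0.867, -0.498, -0.001, 0.001]
contact_force: [-0.1, 0.3, 1.0]
opening: 0.002
time: 7.85
eef_pos: [0.628, -0.1743, 0.1352]
tcp_rot: [0.789, -0.615, -0.001, 0.0]
contact_force: [0.7, -0.4, -0.3]
opening: 0.005
world tgt [ 0.6328 -0.1761  0.039 ] shift cm [ 0.301 -0.435  9.615] turn deg [0.12 0.1  0.19]
now t 7.85 rail xy mm [  -3.2 -169.2] z 135.2 F rail [ 0.62 -0.55 -0.28] Tz [-0.025 -0.033 -0.016] open 0.005 q [-0.43  0.35  1.72  0.    1.08  2.47]
```

```bash
python3 -m crank '[[1,0.3,-0.4,2,0,0,0],[1,0,0,2.5,0,0,0],[1,0,0,2.5,0,0,0],[1,0,0,0,0,0,0],[1,0,0,0,0,0,0]]' 40; python3 go.py 1 -172 39 90; python3 -m crank '[[1,0,0,1.2,0,0,0],[1,0,0,1.2,0,0,0],[1,0,0,0,0,0,0]]'; python3 go.py 1 -172 39 90
```

```text
time: 8.35
eef_pos: [0.633, -0.1764, 0.0661]
tcp_rot: [0.788, -0.616, -0.001, 0.0]
contact_force: [0.5, -0.5, -0.6]
opening: 0.0
world tgt [ 0.6328 -0.1761  0.039 ] shift cm [-0.029  0.011  2.708] turn deg [0.08 0.06 0.09]
now t 8.35 rail xy mm [   1.1 -172.3] z 66.1 F rail [ 0.42 -0.6  -0.55] Tz [-0.002  0.005 -0.009] open 0.0 q [-0.43  0.44  1.73  0.    0.97  2.47]
time: 8.65
eef_pos: [0.6322, -0.1762, 0.0407]
tcp_rot: [0.788, -0.616, -0.002, 0.0]
contact_force: [-0.1, 0.1, -0.4]
opening: 0.003
world tgt [ 0.6328 -0.1761  0.039 ] shift cm [ 0.006 -0.056  0.174] turn deg [0.15 0.12 0.02]
now t 8.65 rail xy mm [   0.4 -171.9] z 40.7 F rail [-0.05  0.12 -0.36] Tz [ 0.026  0.038 -0.006] open 0.003 q [-0.43  0.48  1.74 -0.    0.93  2.47]
```

Run:
```python
from h import *
c=read_camera("side"); save(c,"s5.png",(160,110,300,250),5)
```

```text
(no output)
```

View pics/s5.png

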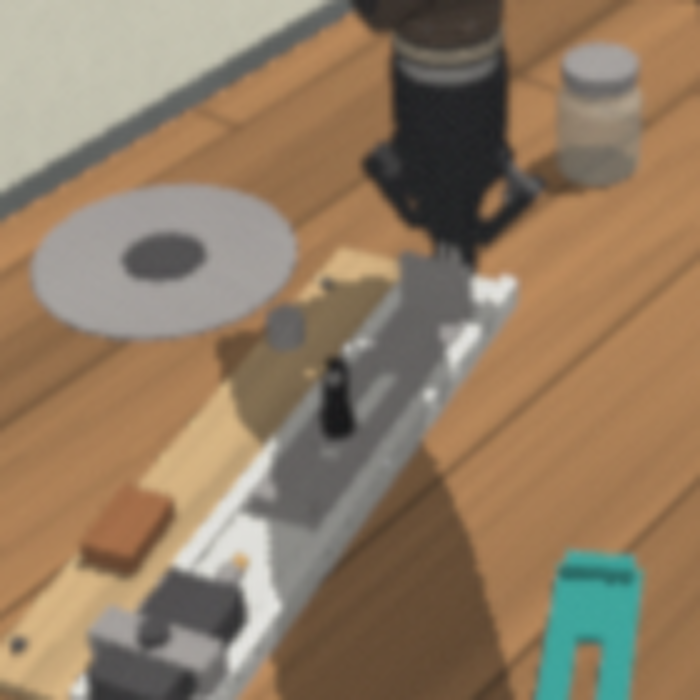

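```bash
python3 -m crank '[[1,-0.6,0,0,0,0,0],[1,-0.6,0,0,0,0,0],[1,-0.5,0,0,0,0,0],[1,-0.5,0,0,0,0,0],[1,-0.5,0,0,0,0,0]]' 40; python3 go.py 1 -116 39 90;  python3 -m crank '[[1,-0.5,0,0,0,0,0],[1,-0.5,0,0,0,0,0],[1,0,0,0,0,0,0]]'; python3 go.py 1 -116 39 90
```

```text
time: 9.2
eef_pos: [0.6273, -0.1506, 0.0432]
tcp_rot: [0.788, -0.616, 0.001, 0.0]
contact_force: [0.2, -2.3, -0.1]
opening: -0.004
world tgt [ 0.6193 -0.1217  0.039 ] shift cm [-2.993  0.08   0.418] turn deg [-0.06 -0.09  0.02]
now t 9.2 rail xy mm [   1.8 -145.9] z 43.2 F rail [-0.39 -2.26 -0.07] Tz [-0.418 -0.098 -0.057] open -0.004 q [-0.39  0.45  1.77 -0.    0.92  2.51]
time: 9.5
eef_pos: [0.6245, -0.14, 0.0429]
tcp_rot: [0.788, -0.616, -0.0, -0.0]
contact_force: [0.7, -1.2, 0.5]
opening: 0.002
world tgt [ 0.6193 -0.1217  0.039 ] shift cm [-1.899  0.069  0.391] turn deg [-0.02  0.03  0.02]
now t 9.5 rail xy mm [   1.7 -135. ] z 42.9 F rail [ 0.37 -1.35  0.52] Tz [-0.13  -0.083  0.035] open 0.002 q [-0.38  0.44  1.78  0.    0.92  2.52]
```

Run:
```python
from h import *
c=read_camera("side"); save(c,"s6.png",(160,110,300,250),5)
```

```text
(no output)
```

View pics/s6.png

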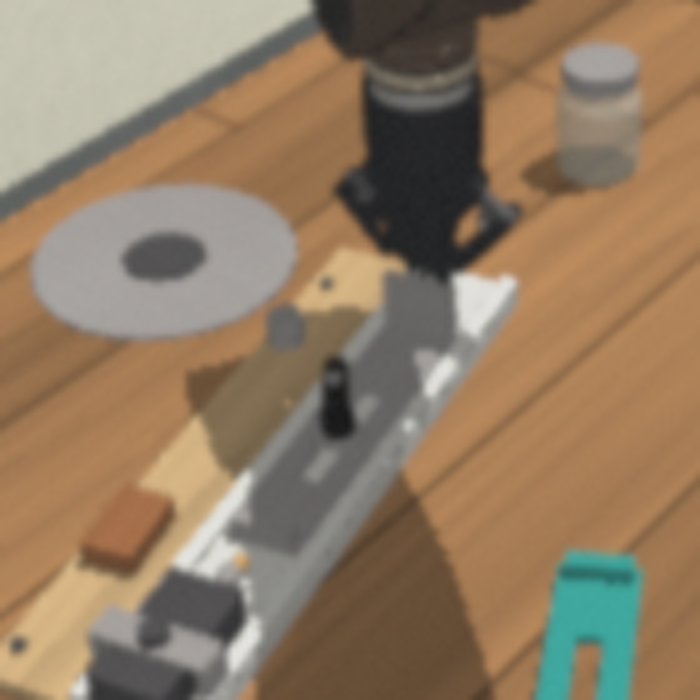

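The stop slides with the tool; its nose is at crop (270,540) and the pin at (240,562), with about 20 mm to go.

```bash
python3 -m crank '[[1,-0.4,0,0.1,0,0,0],[1,-0.4,0,0.1,0,0,0],[1,-0.3,0,0,0,0,0],[1,-0.2,0,0,0,0,0],[1,-0.1,0,0,0,0,0]]' 40; python3 go.py 1 -113 39 90;  python3 -m crank '[[1,-0.1,0,0,0,0,0],[1,-0.1,0,0,0,0,0]]'; python3 go.py 1 -113 39 90;python3 -m crank '[[1,-0.1,0,0,0,0,0],[1,-0.1,0,0,0,0,0]]'; python3 go.py 1 -113 39 90
```

```text
time: 10.05
eef_pos: [0.6213, -0.1272, 0.0408]
tcp_rot: [0.788, -0.616, 0.0, -0.0]
contact_force: [1.3, -4.5, 3.7]
opening: 0.004
world tgt [ 0.6186 -0.1188  0.039 ] shift cm [-0.874  0.061  0.183] turn deg [-0.02 -0.02  0.01]
now t 10.05 rail xy mm [   1.6 -121.7] z 40.8 F rail [ 0.17 -4.67  3.68] Tz [-0.54  -0.169 -0.034] open 0.004 q [-0.36  0.44  1.8  -0.    0.91  2.54]
time: 10.25
eef_pos: [0.6208, -0.1254, 0.0408]
tcp_rot: [0.788, -0.616, 0.0, -0.0]
contact_force: [1.3, -4.3, 3.4]
opening: 0.005
world tgt [ 0.6186 -0.1188  0.039 ] shift cm [-0.694  0.062  0.182] turn deg [-0.02 -0.03  0.  ]
now t 10.25 rail xy mm [   1.6 -119.9] z 40.8 F rail [ 0.2  -4.47  3.43] Tz [-0.607 -0.114  0.032] open 0.005 q [-0.36  0.44  1.8  -0.    0.91  2.54]
time: 10.45
eef_pos: [0.6202, -0.1233, 0.0407]
tcp_rot: [0.788, -0.616, 0.0, -0.0]
contact_force: [0.9, -4.7, 3.9]
opening: -0.0
world tgt [ 0.6186 -0.1188  0.039 ] shift cm [-0.479  0.052  0.169] turn deg [-0.01 -0.01 -0.  ]
now t 10.45 rail xy mm [   1.5 -117.8] z 40.7 F rail [-0.29 -4.74  3.92] Tz [-0.583 -0.159  0.04 ] open -0.0 q [-0.36  0.43  1.8  -0.    0.91  2.54]
```

```bash
python3 -m crank '[[1,-0.1,0,-0.05,0,0,0],[1,-0.1,0,0,0,0,0]]'; python3 go.py 1 -113 39 90|tail -1;python3 -m crank '[[1,-0.05,0,0,0,0,0],[1,-0.05,0,0,0,0,0]]'>/dev/null; python3 go.py 1 -113 39 90|tail -1;python3 -m crank '[[1,-0.05,0,0,0,0,0],[1,-0.05,0,0,0,0,0]]'>/dev/null; python3 go.py 1 -113 39 90|tail -1
python3 - <<'E'
from h import *
c=read_camera("side"); save(c,"s7.png",(180,170,280,250),7)
c=read_camera("top"); save(c,"t7.png",(150,110,310,210),5)
E
```

```text
time: 10.65
eef_pos: [0.6193, -0.1211, 0.0407]
tcp_rot: [0.788, -0.616, -0.001, 0.0]
contact_force: [0.9, -3.1, 1.9]
opening: -0.001
now t 10.65 rail xy mm [   1.1 -115.3] z 40.7 F rail [ 0.17 -3.19  1.86] Tz [-0.577 -0.113  0.006] open -0.001 q [-0.35  0.43  1.8   0.    0.91  2.54]
now t 10.85 rail xy mm [   1.2 -114.4] z 40.7 F rail [ 0.29 -3.44  1.24] Tz [-0.502 -0.153  0.008] open 0.004 q [-0.35  0.43  1.81  0.    0.91  2.55]
now t 11.05 rail xy mm [   1.2 -113.7] z 40.7 F rail [-0.16 -5.2   0.7 ] Tz [-0.718 -0.21  -0.04 ] open 0.001 q [-0.35  0.43  1.81 -0.    0.91  2.55]
```

View pics/s7.png

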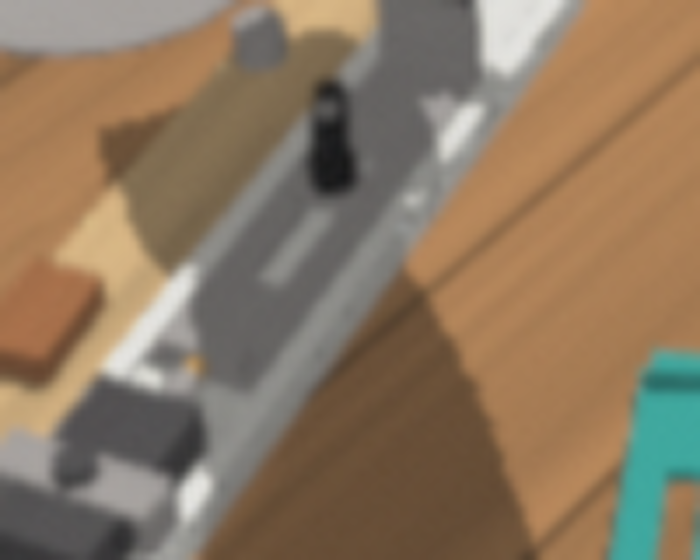

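View pics/t7.png

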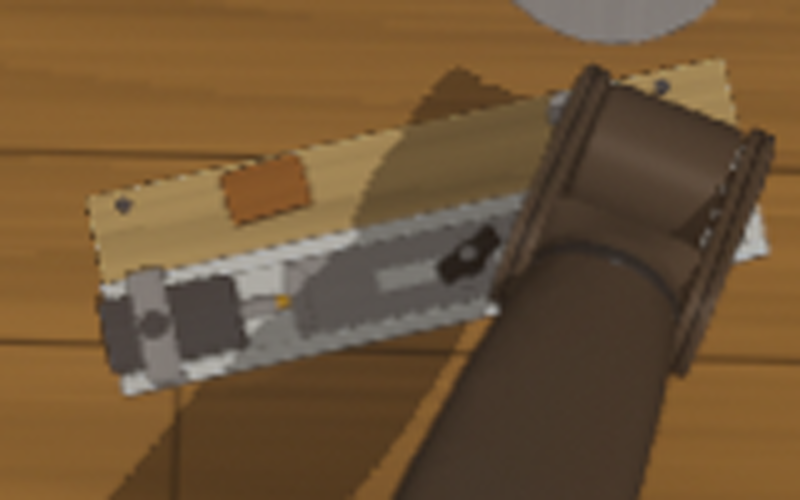

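At the pin: the nose reaches the brass tip at top crop (283,300), and the force has begun to rise. Pressing in small steps.

```bash
for i in 1; do python3 -m crank '[[1,-0.05,0,0,0,0,0],[1,0,0,0,0,0,0]]'>/dev/null; python3 go.py 1 -113 39 90|tail -1;python3 -m crank '[[1,-0.05,0,0,0,0,0],[1,0,0,0,0,0,0]]'>/dev/null; python3 go.py 1 -113 39 90|tail -1; done
```

```text
now t 11.35 rail xy mm [   1.2 -113.4] z 40.7 F rail [ 0.29 -4.51 -1.16] Tz [-0.779 -0.213 -0.037] open 0.001 q [-0.35  0.43  1.81 -0.    0.91  2.55]
now t 11.55 rail xy mm [   1.2 -113.1] z 40.7 F rail [-0.11 -4.26 -2.11] Tz [-0.827 -0.198 -0.078] open 0.002 q [-0.35  0.43  1.81 -0.    0.9   2.55]
```

```bash
python3 -m crank '[[1,-0.06,0,0,0,0,0],[1,0,0,0,0,0,0]]'>/dev/null; python3 go.py 1 -113 39 90|tail -1;python3 -m crank '[[1,-0.06,0,0,0,0,0],[1,0,0,0,0,0,0]]'>/dev/null; python3 go.py 1 -113 39 90|tail -1; python3 -m crank '[[1,0,0,0,0,0,0]]'>/dev/null; python3 go.py 1 -113 39 90|tail -1
```

```text
now t 11.75 rail xy mm [   1.2 -112.8] z 40.8 F rail [ 0.59 -6.77 -1.28] Tz [-0.939 -0.283 -0.002] open -0.002 q [-0.35  0.43  1.81 -0.    0.9   2.55]
now t 11.95 rail xy mm [   1.3 -112.5] z 40.8 F rail [-0.27 -7.91 -2.75] Tz [-1.055 -0.289  0.015] open -0.003 q [-0.35  0.43  1.81 -0.    0.9   2.55]
now t 12.05 rail xy mm [   1.2 -112.5] z 40.8 F rail [-0.22 -7.8  -1.88] Tz [-1.028 -0.205 -0.01 ] open 0.003 q [-0.35  0.43  1.81 -0.    0.9   2.55]
```

```bash
python3 -m crank '[[1,-0.06,0,0,0,0,0],[1,0,0,0,0,0,0]]'>/dev/null; python3 go.py 1 -113 39 90|tail -1;python3 -m crank '[[1,-0.06,0,0,0,0,0],[1,0,0,0,0,0,0]]'>/dev/null; python3 go.py 1 -113 39 90|tail -1; python3 -m crank '[[1,-0.06,0,0,0,0,0],[1,0,0,0,0,0,0]]'>/dev/null; python3 go.py 1 -113 39 90|tail -1
```

```text
now t 12.25 rail xy mm [   1.4 -112.2] z 41.0 F rail [-0.69 -8.37 -2.59] Tz [-1.14  -0.309  0.018] open 0.001 q [-0.35  0.43  1.81 -0.    0.9   2.55]
now t 12.45 rail xy mm [   1.5 -111.9] z 41.1 F rail [ 0.56 -8.93 -1.4 ] Tz [-1.232 -0.335  0.007] open -0.0 q [-0.35  0.43  1.81 -0.    0.9   2.55]
now t 12.65 rail xy mm [   1.6 -111.7] z 41.3 F rail [ -0.44 -10.18  -2.94] Tz [-1.432 -0.27   0.008] open -0.002 q [-0.35  0.43  1.81 -0.    0.9   2.55]
```

```bash
python3 -m crank '[[1,-0.04,0,0,0,0,0],[1,0,0,0,0,0,0],[1,0,0,0,0,0,0]]'>/dev/null; python3 go.py 1 -113 39 90|tail -1;python3 -m crank '[[1,0,0,0,0,0,0],[1,0,0,0,0,0,0],[1,0,0,0,0,0,0]]'>/dev/null; python3 go.py 1 -113 39 90|tail -1
```

```text
now t 12.95 rail xy mm [   1.6 -111.6] z 41.3 F rail [  0.69 -10.13  -1.84] Tz [-1.487 -0.282 -0.013] open 0.001 q [-0.35  0.43  1.81 -0.    0.9   2.55]
now t 13.25 rail xy mm [   1.7 -111.6] z 41.4 F rail [  1.12 -10.44  -1.99] Tz [-1.407 -0.316 -0.037] open -0.003 q [-0.35  0.43  1.81 -0.    0.9   2.55]
```

Pressed with about 10 N total, of which 3–4 N is sliding friction, so roughly 6.5–7 N on the pin, held for more than 0.5 s. Backing off slowly.

```bash
python3 -m crank '[[1,0.05,0,0,0,0,0],[1,0.05,0,0,0,0,0],[1,0.05,0,0,0,0,0],[1,0.05,0,0,0,0,0],[1,0.05,0,0,0,0,0]]'>/dev/null; python3 go.py 1 -113 39 90|tail -1;python3 -m crank '[[1,0.05,0,0,0,0,0],[1,0.05,0,0,0,0,0],[1,0.05,0,0,0,0,0],[1,0.1,0,0,0,0,0],[1,0.1,0,0,0,0,0]]'>/dev/null; python3 go.py 1 -113 39 90|tail -1;python3 -m crank '[[1,0.3,0,0,0,0,0],[1,0.7,0,0,0,0,0],[1,0,0,0,0,0,0]]'>/dev/null; python3 go.py 1 -113 39 90|tail -1
```

```text
now t 13.75 rail xy mm [   1.2 -112.1] z 40.7 F rail [-0.23 -4.89 -1.65] Tz [-0.695 -0.189 -0.047] open 0.001 q [-0.35  0.43  1.81 -0.    0.9   2.55]
now t 14.25 rail xy mm [   1.3 -114.3] z 40.9 F rail [-0.   -0.54 -0.14] Tz [-0.019  0.008 -0.052] open -0.001 q [-0.35  0.43  1.8   0.    0.91  2.55]
now t 14.55 rail xy mm [   1.6 -126.2] z 41.3 F rail [-0.03  0.42  0.84] Tz [ 0.013 -0.045  0.029] open -0.004 q [-0.37  0.44  1.79  0.    0.91  2.53]
```

```bash
python3 -m crank '[[0.3,0,0,-2,0,0,0],[0.3,0,0,-4,0,0,0],[0.3,0,0,-4,0,0,0],[0.3,0,0,0,0,0,-8.4],[0.3,0,0,0,0,0,-8.4]]' 80; python3 -m crank '[[0.3,0,0,0,0,0,-8.2],[0.3,0,0,0,0,0,0]]'; python3 go.py 1.8 0 140 65
```

```text
time: 15.05
eef_pos: [0.6232, -0.1312, 0.1439]
tcp_rot: [0.871, -0.492, 0.002, -0.0]
contact_force: [0.5, 0.6, -0.8]
opening: 0.349
time: 15.25
eef_pos: [0.6219, -0.1307, 0.1412]
tcp_rot: [0.902, -0.431, -0.0, -0.0]
contact_force: [0.4, -0.2, 0.6]
opening: 0.349
world tgt [ 0.5922 -0.0089  0.14  ] shift cm [-11.348  -5.331   0.128] turn deg [-0.01  0.01 -0.02]
now t 15.25 rail xy mm [   1.4 -125.4] z 141.2 F rail [ 0.37 -0.32  0.64] Tz [-0.016 -0.022  0.029] open 0.349 q [-0.37  0.3   1.76  0.    1.08  2.1 ]
```

Run:
```python
from h import *
c=read_camera("side"); save(c,"s8.png",(180,150,280,250),7)
```

```text
(no output)
```

View pics/s8.png

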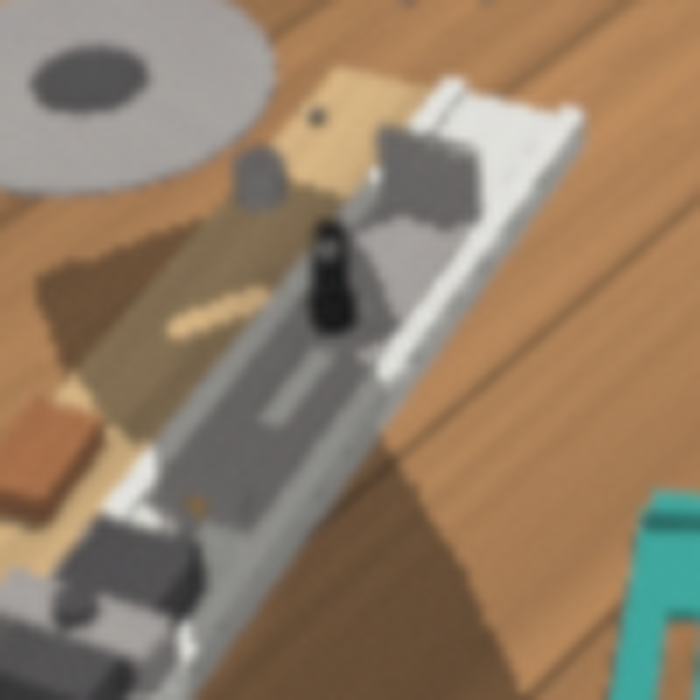

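The stop rests with its nose at the brass pin (195,505). Now I return to the knob.

```bash
python3 -m crank '[[0,-3.8,-1.8,0,0,0,0],[0,-3.8,-1.8,0,0,0,0],[0,-3.7,-1.7,0,0,0,0],[0,0,0,0,0,0,0],[0,0,0,0,0,0,0]]' 80; python3 go.py 1.8 0 57.5 65
```

```text
time: 15.8
eef_pos: [0.5922, -0.0089, 0.1412]
tcp_rot: [0.902, -0.431, 0.0, 0.0]
contact_force: [0.5, 0.1, 1.7]
opening: 0.502
world tgt [ 0.5922 -0.0089  0.0575] shift cm [3.000e-03 5.000e-03 8.369e+00] turn deg [ 0.01 -0.02 -0.  ]
now t 15.8 rail xy mm [1.8 0.1] z 141.2 F rail [ 0.47 -0.03  1.73] Tz [ 0.023  0.003 -0.006] open 0.502 q [-0.19  0.22  1.87 -0.    1.06  2.28]
```

```bash
python3 -m crank '[[0,0,0,3,0,0,0],[0,0,0,3,0,0,0],[0,0,0,1.5,0,0,0],[0,0,0,0.8,0,0,0],[0,0,0,0,0,0,0]]' 80; python3 go.py 1.8 0 57.5 65; python3 -m crank '[[0.5,0,0,0,0,0,0],[0.7,0,0,0,0,0,0],[1,0,0,0,0,0,0],[1,0,0,0,0,0,0],[1,0,0,0,0,0,0]]' 80;  python3 -m crank '[[1,0,0,0,0,0,0],[1,0,0,0,0,0,0]]' 80;python3 go.py 1.8 0 57.5 65
```

```text
time: 16.3
eef_pos: [0.592, -0.0102, 0.0572]
tcp_rot: [0.902, -0.432, -0.001, 0.0]
contact_force: [1.1, -0.1, 0.1]
opening: 0.501
world tgt [ 0.5922 -0.0089  0.0575] shift cm [-0.082 -0.092 -0.029] turn deg [ 0.07  0.08 -0.08]
now t 16.3 rail xy mm [ 1.3 -1.1] z 57.2 F rail [ 1.02 -0.39  0.12] Tz [ 0.055 -0.029 -0.038] open 0.501 q [-0.19  0.34  1.9  -0.    0.91  2.28]
time: 16.8
eef_pos: [0.5934, -0.0099, 0.0599]
tcp_rot: [0.902, -0.431, 0.002, -0.0]
contact_force: [0.2, -1.6, 5.6]
opening: 0.149
time: 17.0
eef_pos: [0.5934, -0.0098, 0.0599]
tcp_rot: [0.902, -0.431, 0.001, -0.0]
contact_force: [-0.8, -1.5, 6.2]
opening: 0.146
world tgt [ 0.5922 -0.0089  0.0575] shift cm [-0.15   0.043  0.238] turn deg [-0.09 -0.14  0.02]
now t 17.0 rail xy mm [ 2.8 -1.2] z 59.9 F rail [-1.18 -1.26  6.24] Tz [-0.176  0.201  0.023] open 0.146 q [-0.19  0.33  1.9  -0.    0.91  2.28]
```

```bash
python3 -m crank '[[1,0,0,0.02,0,0,-5],[1,0,0,0.02,0,0,-7],[1,0,0,0.02,0,0,-8],[1,0,0,0.02,0,0,-8],[1,0,0,0.02,0,0,-8]]' 80; python3 go.py 1.8 0 57.5 2 ; python3 -m crank '[[1,0,0,0.02,0,0,-8],[1,0,0,0.02,0,0,-7],[1,0,0,0.02,0,0,-5],[1,0,0,0,0,0,0],[1,0,0,0,0,0,0]]' 80; python3 go.py 1.8 0 57.5 2
```

```text
time: 17.5
eef_pos: [0.5936, -0.0094, 0.0587]
tcp_rot: [0.992, -0.129, 0.002, -0.0]
contact_force: [0.4, 0.2, 4.2]
opening: 0.147
world tgt [ 0.5922 -0.0089  0.0575] shift cm [-0.155 -0.011  0.119] turn deg [-1.000e-02 -2.100e-01 -2.673e+01]
now t 17.5 rail xy mm [ 3.1 -0.8] z 58.7 F rail [0.41 0.08 4.21] Tz [ 0.058 -0.059 -0.147] open 0.147 q [-0.19  0.33  1.9   0.    0.91  1.64]
time: 18.0
eef_pos: [0.5937, -0.0092, 0.0584]
tcp_rot: [0.999, 0.043, 0.002, -0.0]
contact_force: [-0.9, 1.1, 7.0]
opening: 0.145
world tgt [ 0.5922 -0.0089  0.0575] shift cm [-0.15  -0.04   0.093] turn deg [ 0.02 -0.2  -6.98]
now t 18.0 rail xy mm [ 3.2 -0.6] z 58.4 F rail [-0.6   1.32  6.97] Tz [0.281 0.09  0.06 ] open 0.145 q [-0.19  0.33  1.9   0.    0.91  1.3 ]
```

```bash
python3 -m crank '[[1,0,0,0,0,0,-4],[1,0,0,0,0,0,-3],[1,0,0,0,0,0,0],[1,0,0,0,0,0,0]]' 80; python3 go.py 1.8 0 57.5 2
```

```text
time: 18.4
eef_pos: [0.5937, -0.0091, 0.0584]
tcp_rot: [0.995, 0.104, 0.002, -0.0]
contact_force: [-0.4, 1.1, 6.8]
opening: 0.145
world tgt [ 0.5922 -0.0089  0.0575] shift cm [-0.145 -0.047  0.09 ] turn deg [ 0.01 -0.2  -0.01]
now t 18.4 rail xy mm [ 3.2 -0.5] z 58.4 F rail [-0.1   1.12  6.76] Tz [0.239 0.087 0.027] open 0.145 q [-0.19  0.33  1.9   0.    0.91  1.18]
```

```bash
python3 -m crank '[[0.5,0,0,0,0,0,0],[0.3,0,0,0,0,0,0],[0,0,0,0,0,0,0],[0,0,0,0,0,0,0],[0,0,0,-2,0,0,0]]' 80; python3 -m crank '[[0,0,0,-4,0,0,0],[0,0,0,-4,0,0,0],[0,0,0,-4,0,0,0],[0,0,0,0,0,0,0]]'; python3 go.py 1.8 -180 200 2
```

```text
time: 18.9
eef_pos: [0.5895, -0.0091, 0.0733]
tcp_rot: [0.995, 0.104, -0.004, -0.001]
contact_force: [0.7, 0.1, -0.5]
opening: 0.496
time: 19.3
eef_pos: [0.596, -0.0101, 0.2042]
tcp_rot: [0.995, 0.104, 0.006, 0.002]
contact_force: [-0.4, -0.0, 0.7]
opening: 0.499
world tgt [ 0.6355 -0.1837  0.2   ] shift cm [ 0.269 17.79   0.51 ] turn deg [ 0.29 -0.71  0.01]
now t 19.3 rail xy mm [ 5.2 -2.1] z 204.2 F rail [-0.39  0.07  0.71] Tz [ 0.026 -0.057 -0.024] open 0.499 q [-0.19  0.15  1.82  0.    1.16  1.18]
```

```bash
python3 -m crank '[[0,0,4.5,0,0,0,0],[0,0,4.5,0,0,0,0],[0,0,4.5,0,0,0,0],[0,0,4.5,0,0,0,0],[0,0,4.5,0,0,0,0]]'; python3 -m crank '[[0,-2,4,0,0,0,0],[0,-2,4,0,0,0,0],[0,0,0,0,0,0,0],[0,0,0,0,0,0,0]]' ;python3 - <<'E'
from h import *
c=read_camera("side"); save(c,"s9.png",(160,130,300,260),5)
c=read_camera("top"); save(c,"t9.png",(150,110,310,210),5)
E
```

```text
time: 19.8
eef_pos: [0.6385, -0.2312, 0.1954]
tcp_rot: [0.995, 0.104, -0.001, -0.0]
contact_force: [1.0, 0.2, 0.2]
opening: 0.498
time: 20.2
eef_pos: [0.6153, -0.317, 0.1952]
tcp_rot: [0.995, 0.103, -0.001, -0.001]
contact_force: [-0.5, 0.0, -1.1]
opening: 0.502
```

View pics/s9.png

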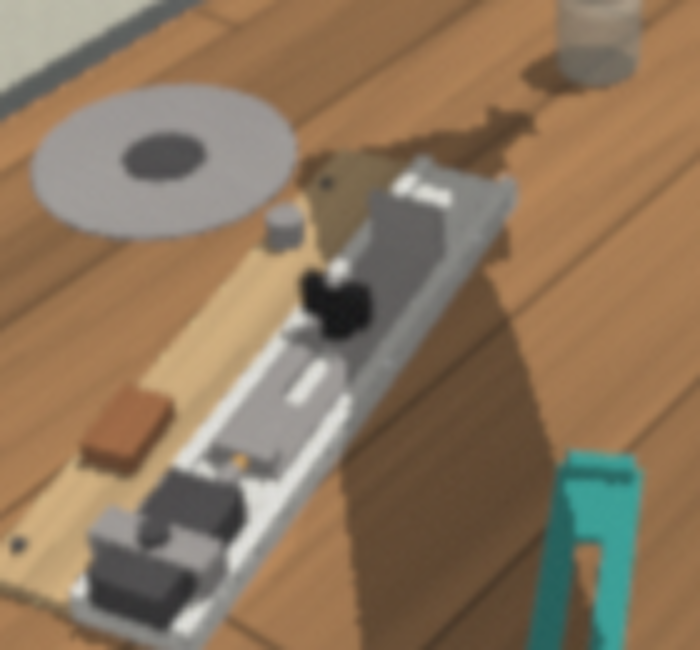

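View pics/t9.png

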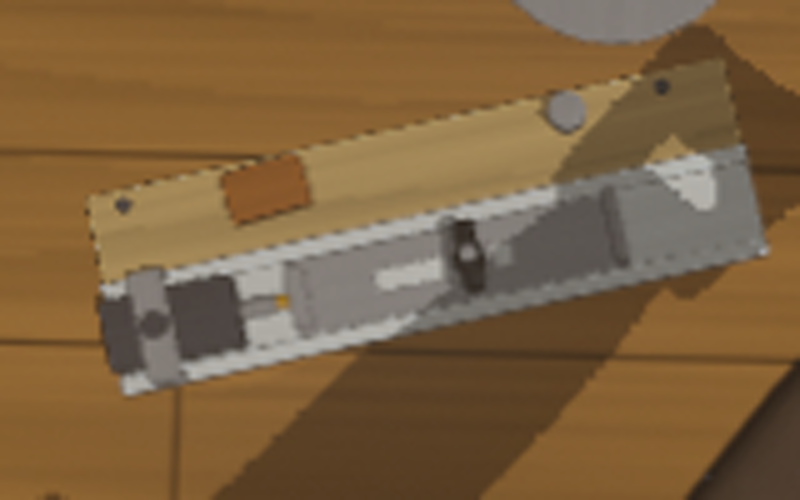

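```bash
python3 - <<'E'
from h import *
import pickle
C=pickle.load(open("c0.pkl","rb"))
c1={n:read_camera(n) for n in("side","top")}
# rectify view around knob with identical window; wing angle by weighted PCA of darkness
for n,win in (("top",(234,150,252,172)),("side",(218,180,236,202))):
    ims=[]
    for c in (C[n],c1[n]):
        g=c["color"][win[1]:win[3],win[0]:win[2]].astype(float).mean(2); ims.append(g)
        for th in (70,80):
            w=np.clip(th-g,0,None); yy,xx=np.mgrid[:g.shape[0],:g.shape[1]]
            m=np.array([(w*xx).sum(),(w*yy).sum()])/w.sum()
            cv=np.cov(np.stack([xx.ravel(),yy.ravel()]),aweights=w.ravel()); e,v=np.linalg.eigh(cv); a=v[:,1]
            print(n,th,(m+win[:2]).round(2),"ang",round(np.degrees(np.arctan2(a[0],a[1]))%180,2))
for th in ["stop_nose","stop_tab","knob_grip","bushing","offcut"]:
    for n in("side","top"): print(th,n,[(round(r["p"],2),np.round(r["location"],1).tolist()) for r in place_of(th,n)[:2]])
E
python3 go.py 0 0 200 2|tail -1
```

```text
top 70 [243.1  160.55] ang 10.42
top 80 [243.07 160.62] ang 11.06
top 70 [243.34 161.21] ang 12.0
top 80 [243.26 161.18] ang 11.82
side 70 [226.86 191.14] ang 53.73
side 80 [226.83 191.14] ang 52.26
side 70 [227.29 191.11] ang 60.93
side 80 [227.32 191.09] ang 60.82
stop_nose side [(0.87, [277.5, 221.5]), (0.73, [209.6, 223.4])]
stop_nose top [(0.94, [209.8, 167.2]), (0.87, [250.7, 217.8])]
stop_tab side [(0.77, [274.2, 283.2]), (0.58, [238.3, 173.5])]
stop_tab top [(0.95, [272.3, 154.3]), (0.74, [189.8, 252.2])]
knob_grip side [(0.45, [225.7, 187.6])]
knob_grip top [(0.51, [241.8, 156.9])]
bushing side [(0.63, [223.3, 202.4]), (0.61, [219.0, 179.8])]
bushing top [(0.56, [200.7, 173.9]), (0.49, [263.1, 135.7])]
offcut side [(0.71, [185.9, 218.3])]
offcut top [(0.47, [204.3, 145.9])]
now t 20.9 rail xy mm [ -48.8 -303.9] z 196.6 F rail [-0.06 -1.01  1.4 ] Tz [-0.02   0.039 -0.015] open 0.501 q [-0.62  0.37  1.57  0.    1.2   0.74]
```

The top view shows the wing within about 1° of its starting angle (11–12° against 10.5–11°, very slightly tighter). The nose is at the pin, the bystanders are in place and the robot is clear. Handing in.

```bash
python3 -c "
from plant import *
print(sign_off())"
```

```text
the job is handed in; nothing more can be done
None
```

I handed the job in at about 21 s of robot time. The stop is against the sprung pin, and the knob is turned back to about where I found it. No verdict was reported.

- **Loosening:** I turned the knob clockwise by about 62° (to about 1.1 rad), before the stop had moved.
- **Pressing:** I pushed the grey steel stop about 43 mm to the pin and held it for about 0.6 s. The wrist read about 10 N. Taking off an estimated 3–4 N of sliding friction leaves about 6.5–7 N on the pin. I then backed off slowly.
- **Tightening:** I turned the knob back to a tool angle of 2.0° (knob about 0.03 rad), against 2.8° when I first gripped it. I then let go and moved the arm well clear.

**Last checks:**
- **Knob:** the top picture puts the wing within about 1° of its starting angle, on the tight side. The side picture's wing angle was 7–9° off; I put that down to the arm's shadow falling there and did not rely on it.
- **Stop:** the nose shows at the pin in both cameras. The force still on the pin and the washer's clamping force could not be measured; I infer them from friction holding the stop and from the knob angle.
- **Loose things:** the bushing and offcut look unmoved in the final crops. I did not measure the other bystanders again at the end, but the wrist force showed no unexpected contact.

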